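# Clamp a reagent bottle on the orbital shaker

## Robot

A 7-joint arm with a two-finger parallel gripper is mounted at the origin on a cart in front of the work surface, level with it; the furniture and walls round the work are solid. World frame = base frame: x ahead of the robot, y to its left, z up, the work surface at z = 0. Lengths are in m, angles in rad, forces in N, time in s.
With the tool pointing down it reaches from about 0.425 to 0.925 m from the base axis. Payload 6.8 kg.
Tool frame: the origin (TCP) lies at the very end of the fingers, on their centre line; the grasp point (between the pads) lies 19 mm behind it; z points along the fingers, y is the line along which they close (so a half turn about z gives the same grasp; the last joint's range is limited). The gripper opens to 85 mm and grips with 20 to 120 N. Pads are 22 mm wide; open, the fingers measure 114 mm over their backs; the gripper's body (76 mm by 85 mm) begins 54 mm behind the grasp point. The pads swing forward as they close: fully open they stand 13 mm farther back than shut.
Start: joints at [-1.387, 0.477, 0.022, 1.555, -0.011, 1.109, -0.083], TCP at [0.194, 0.646, 0.231] pointing down, gripper open.
Joint ranges: [-2.96, 2.96], [-0.34, 2.1], [-1.41, 1.46], [0.24, 2.44], [-1.37, 4.51], [0.17, 1.92], [-2.96, 2.96]. Speed limits (rad/s): [2.39, 2.39, 3.14, 3.14, 3.14, 3.14, 3.14].

## Interface

Orientations are given as a unit quaternion [w, x, y, z].
In Python, from station import bot gives the robot as it stands. The module is installed in compiled form; this text tells all that it offers.
- The arm moves only by the shell command python3 -m jog 'ROWS' [OPENING] [FORCE]. ROWS is JSON, a list of rows, each a list of 4 numbers: the shift along the tool's x, y, z in cm, then the turn about the tool's z in rad. In form: [[x, y, z, spin], ...]. A call has 1 to 20 rows; each row is the pose to reach, as a shift and turn from the pose commanded when the call began, along the tool's axes at that moment; what a row does not reach only later rows make up. A row lasts 1/12 s, in which the tool goes at most 41.7 mm and 7.16 degrees, less where a joint would pass 70% of its speed; a pose out of reach is approached as far as the arm can. A call with a gripper value outside its range is refused whole. OPENING is the closure, from -1 (fully open) to 1 (shut), set as the call begins (- or left out, the last holds). The fingers move at their own pace and stop on an object; FORCE is the grip in N (left out, the last holds). Time passes only in rows, so rows that repeat a pose let the fingers close. It gives the time, the measured TCP pose, the force, the opening and the grip force at its end, in the units of the state.
- bot.get_obs(): the state, without advancing time (a new reading comes with each control period).
- bot.read_camera(name): name is "scene" or "top"; returns a dict with "pixels" (420x560x3 uint8, red, green, blue), "depth" (420x560 float32, m along the optical axis (not along the pixel's ray), 0 where there is no reading), "fovy" (degrees; the focal length in pixels is half the picture's height over the tangent of half this angle, whatever the lens; pixels are square), "cx", "cy" (the principal point, pixels), "pose" (4x4, takes a point from camera to world coordinates). Camera axes: x right, y down, z forward; pixel columns grow to the right and rows downward; lengths in m; the calibration is good to about 2 mm. A picture is of the moment at which its call begins.
- bot.hand_in(): hands the job in; it is judged then, once.
The state is a dict: "t": time; "q": joint angles; "joint_vel": joint speeds; "joint_torque": joint torques, N m; "eef_pos": TCP position; "tool_rot": TCP orientation; "contact_force": force on the tool from outside, world axes, zero at the start; "torque": the same for the moment, N m; "gripper_width": opening from 0.0 (shut) to 1.0 (fully open); "grasp_force": force on a finger pad.
Only numpy, scipy, OpenCV 4.12 (cv2) and the standard library are available. Lean on these libraries where they do the work, as an engineer would, in place of code of your own. Each camera call takes 0.05 s, during which the arm holds its last target. There are 200 camera calls.

## Task

Stand the loose square reagent bottle with the red cap upright on the shaker's rubber mat, between the sprung pad of the sliding clamp and the far jaw, with its flat sides square to them. Then lift the clamp's red release bar and, holding it up, slide the clamp towards the far jaw until the bottle is pushed up against that jaw and the sprung pad is pressed in about half way, and let go so that the release bar drops fully home in the nearest notch (rock the clamp a little if the bar hangs on a tooth) and the bottle stays gripped. Do not squeeze the bottle hard or bottom the pad out, do not tip it over, and leave everything else on the bench where it is.

Things in the scene. Friction and masses are not known exactly. Their poses are not given: they have to be found in the camera images.
- bottle: the loose square white plastic reagent bottle with red screw cap, standing alone front left of the shaker (its two twins far left at the back are fixed): body 50 x 50 mm, 109 mm high, about 0.2 kg; cap round, 36 mm across, 80 to 109 mm above the bottom, sloping shoulders below it. Origin: centre of the underside; z up, x and y square to the flat sides.
- shaker: orbital shaker with clamping platform, 280 mm (x) by 312 mm (y), fixed. Origin: centre of its underside on the bench; z up, x from the control panel to the back, y = the way the clamp slides towards the far jaw. Rails along y at x = -120 and +120 mm carry toothed racks, 98 mm high, a notch every 6 mm. The clamp is a grey crossbar along x on the rails, top at 124 mm.
- platform (a point): centre of the top of the dark rubber mat on which the bottle must stand, 84 mm above the bench, axes as the shaker's; the mat is 204 mm (x) by 296 mm (y).
- jaw_zone (a point): fixed point of the shaker in the middle of the range of the far jaw, NOT the jaw itself. The jaw is a black rubber-sleeved bar along x, 22 mm thick, 115 mm above the bench, over x = -90 to +90 mm, its end shoes up to 149 mm high. It was set by hand and is not measured: its face towards the clamp lies anywhere within 24 mm in y of this point, and it does not give. Axes as the shaker's.
- clamp: sliding clamp: crossbar along x; origin on its bar line at bench height, at y = -135 to +5 mm in the shaker's frame, locking every 6 mm; friction under 1 N with the bar up. On its +y side two spring plungers carry a black rubber pad, 64 mm wide, 100 to 130 mm above the bench; its face is 68 mm from the bar line when out and can be pressed back 14 mm to its stop, 1.5 N per mm. Axes as the shaker's.
- release_grip (a point): centre of the release bar's red grip: 110 mm long in the shaker's x, 14 mm thick in y, 16 mm high, 154 mm above the bench when down, with 22 mm free below it down to the crossbar. A leg at each end of the bar has a nose that drops between the rack teeth. The bar goes along with the clamp in y and moves only up and down on it. Axes as the shaker's.
- release_bar (a joint): lift of the release bar in m: 0 = fully down, locked in a notch with about 1 mm of play; above 0.006 the noses clear the teeth and the clamp slides freely; stop at 0.010. A spring pulls it down: 11 N to start lifting, 14 N at the top. If let go just beside the tip of a tooth it can hang there, at 0.002 to 0.006, not locked; a small push along y lets it drop.
- tip_rack: bystander: dark blue box of pipette tips, 73 x 119 x 112 mm, left of the shaker and farther back; origin under its centre
- wash_bottle: bystander: wash bottle with blue cap and bent spout, 208 mm high, right rear; origin at its underside
- lab_timer: bystander: flat white timer, 66 x 62 x 19 mm, front right of the shaker; origin under its centre
- tube_rack: bystander: empty turquoise tube rack, 62 x 190 x 62 mm, right; origin under its centre
- petri: bystander: petri dish, 62 mm across, 14 mm high, left; origin under its centre
There are look-alikes about, which are no part of the job. What is shaped like the bottle but green or yellow is not meant.

How it is judged:
On the way, in this order (a step that is already met when the one before it is completed fails the run):
1. the bottle stands upright on the mat between the pad and the far jaw, let go (z of bottle in the frame of platform between -0.004 and 0.006 m and x of bottle in the frame of platform between -0.06 and 0.06 m and y of bottle in the frame of clamp above 0.088 m and y of bottle in the frame of platform below 0.085 m and angle between bottle's own z axis and vertical below 0.1 rad and contact force between the fingers and bottle below 0.3 N), for 0.2 s.
2. with the release bar held up, the clamp presses the bottle against the far jaw (3 N or more) (value of joint release_bar above 0.006 m and contact force between clamp and bottle above 3 N), for 0.1 s.
At the end, for the whole second after the job is handed in: The release bar is fully down in a notch (within 1.5 mm), the bottle stands upright (within 0.1 rad) on the mat, within 60 mm of its centre line in x, square to the jaws (within 0.12 rad), at rest and gripped between pad and far jaw with a pad force of 2.5 to 15 N (value of joint release_bar below 0.0015 m and contact force between clamp and bottle between 2.5 and 15 N and z of bottle in the frame of platform between -0.004 and 0.006 m and x of bottle in the frame of platform between -0.06 and 0.06 m and angle between bottle's own z axis and vertical below 0.1 rad and (angle between the y axis of bottle and the y axis of shaker, either way round below 0.12 rad or angle between the x axis of bottle and the y axis of shaker, either way round below 0.12 rad) and linear speed of bottle below 0.01 m/s); the robot touches nothing.
It fails at once if the pad is all but bottomed out: the bottle is squeezed with more than 19 N (contact force between clamp and bottle above 19 N).
It fails at once if the bottle tips over (angle between bottle's own z axis and vertical above 0.5 rad).
It fails at once if another thing on the bench is knocked from its place (more than 15 mm) (distance of any of tip_rack, wash_bottle, lab_timer, tube_rack, petri from where it was at the start of the episode above 0.015 m).
It also fails if it takes over 64 s, if anything falls off the work surface, if the arm or the gripper's body presses on something with over 40 N, if the wrist force passes 120 N, or if a joint passes its speed limit or range.

## Working session

There is one attempt and no reset: what is moved stays moved. The work goes in short steps, Python scripts to look and compute and a shell command to move; the robot and the scene stay as the last step left them, time stands still between calls to the robot, and variables do not carry over. Pictures are saved under pics/ and viewed, at most 10 in all, crops included, and the job is handed in when it is done.

```bash
mkdir -p pics; cat > h.py <<'E'
import numpy as np,cv2
from station import bot
def cam(n):
    c=bot.read_camera(n);d=c["depth"];f=210/np.tan(np.radians(c["fovy"])/2)
    v,u=np.mgrid[0:420,0:560]
    P=np.stack([(u-c["cx"])/f*d,(v-c["cy"])/f*d,d,np.ones_like(d)],-1)@np.array(c["pose"]).T
    return c["pixels"],P[...,:3],d
def save(n,im,s=1.4):
    cv2.imwrite("pics/"+n,cv2.resize(np.ascontiguousarray(im[...,::-1]),None,fx=s,fy=s,interpolation=cv2.INTER_CUBIC))
E
python3 - <<'E'
from h import *
for n in("scene","top"):
    p,P,d=cam(n);save(n+"0.png",p);np.savez("/tmp/"+n,p=p,P=P,d=d)
o=bot.get_obs();print({k:np.round(v,3).tolist() for k,v in o.items()})
E
```

```text
{'t': 0.1, 'q': [-1.387, 0.478, 0.022, 1.556, -0.012, 1.109, -0.083], 'joint_vel': [-0.002, -0.002, -0.001, -0.004, -0.0, -0.001, 0.001], 'joint_torque': [0.004, -59.776, 1.613, -28.195, 0.013, 0.005, 0.0], 'eef_pos': [0.194, 0.646, 0.23], 'tool_rot': [-0.0, 0.145, 0.989, -0.001], 'contact_force': [-0.525, 0.157, 0.033], 'torque': [0.044, 0.037, 0.026], 'grasp_force': 0.0, 'gripper_width': 0.999}
```

View pics/scene0.png

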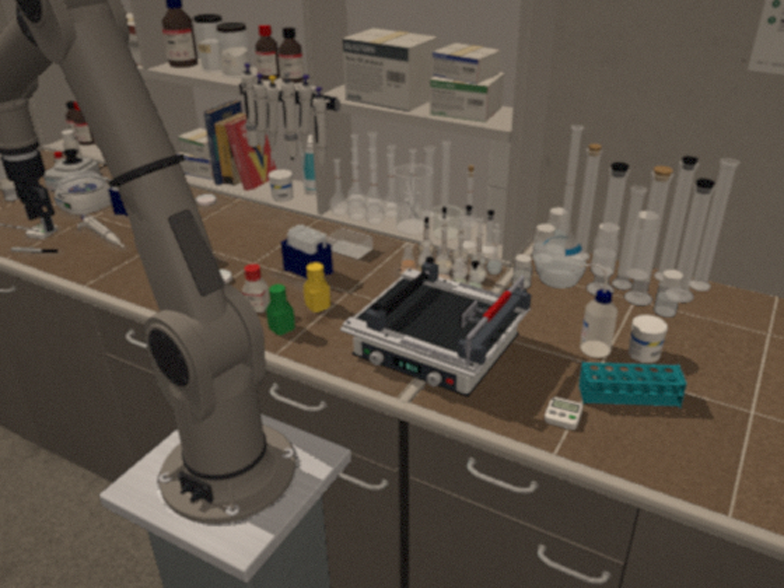

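View pics/top0.png

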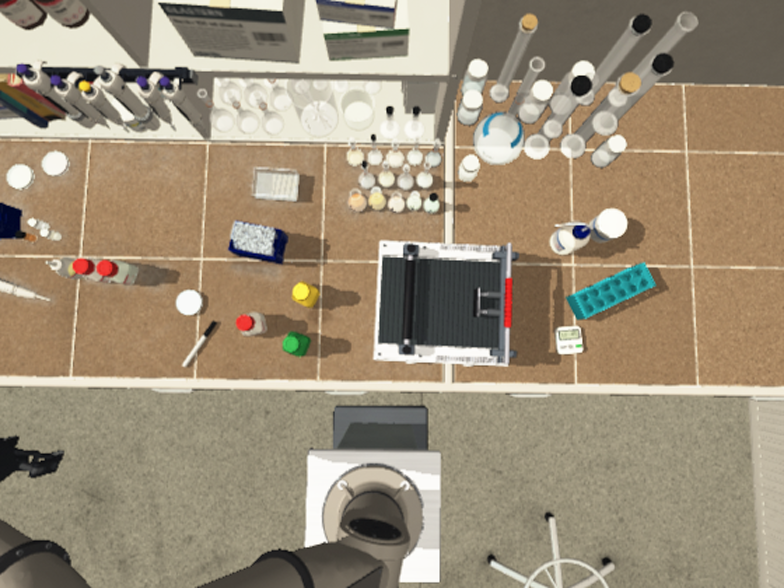

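```bash
python3 - <<'E'
from h import *
ims=[]
for n in("scene","top"):
    z=np.load(f"/tmp/{n}.npz");p,P,d=z["p"],z["P"],z["d"]
    hsv=cv2.cvtColor(p,cv2.COLOR_RGB2HSV)
    red=((hsv[...,0]<8)|(hsv[...,0]>172))&(hsv[...,1]>150)&(hsv[...,2]>90)
    k,l,s,c=cv2.connectedComponentsWithStats(red.astype(np.uint8))
    for i in range(1,k):
        if s[i,4]>8:
            q=P[l==i];print(n,s[i],np.round(np.median(q,0),3),np.round(q.min(0),3),np.round(q.max(0),3))
z=np.load("/tmp/top.npz");p,P=z["p"],z["P"]
# shaker height slices
m=(P[...,0]>.3)&(P[...,0]<.85)&(P[...,1]>-.35)&(P[...,1]<.25)&(P[...,2]>.03)&(P[...,2]<.2)
print(np.histogram(P[...,2][m],bins=np.arange(.03,.2,.01)))
import numpy as np
a=cv2.resize(p[160:270,110:270],None,fx=4,fy=4,interpolation=cv2.INTER_CUBIC)[:, :, :]
s=np.load("/tmp/scene.npz")["p"]
b=cv2.resize(s[170:260,150:270],(587,440),interpolation=cv2.INTER_CUBIC)
save("crop1.png",a,1.2)
save("shk.png",cv2.resize(p[165:268,262:376],None,fx=6.5,fy=5.5,interpolation=cv2.INTER_CUBIC),1)
E
```

```text
scene [185  18   8   7  50] [1.002 0.65  0.505] [0.984 0.635 0.491] [1.027 0.67  0.513]
scene [166  86  21  48 282] [0.962 0.736 0.115] [-0.657 -0.722  0.031] [1.    0.768 0.941]
scene [189 100   4  12  26] [1.058 0.734 0.119] [1.046 0.727 0.1  ] [1.073 0.747 0.144]
scene [ 39 108   5   5  20] [0.771 1.377 0.083] [0.76  1.365 0.071] [0.783 1.397 0.09 ]
scene [191 113   5  10  24] [1.05  0.726 0.071] [0.86  0.56  0.052] [1.078 0.733 0.162]
scene [174 189  12  11 116] [0.439 0.292 0.105] [0.425 0.277 0.   ] [0.607 0.421 0.114]
scene [345 208  20  21 121] [ 0.493 -0.291  0.163] [ 0.443 -0.298  0.121] [ 0.552 -0.257  0.167]
top [ 3  0  9  4 17] [0.986 0.636 0.441] [0.98  0.628 0.435] [0.992 0.644 0.445]
top [12 61 17  9 37] [0.941 0.759 0.202] [0.937 0.753 0.173] [0.944 0.771 0.226]
top [ 52 185  15  11 139] [0.571 0.669 0.107] [0.555 0.654 0.065] [0.59  0.714 0.114]
top [ 69 186  15  11 134] [0.568 0.615 0.107] [ 0.552  0.6   -0.005] [0.601 0.673 0.114]
top [360 198   6  36 189] [ 0.494 -0.29   0.16 ] [ 0.445 -0.334 -0.002] [ 0.574 -0.282  0.166]
top [168 225  14  11 118] [0.448 0.297 0.107] [ 0.432  0.279 -0.007] [0.47  0.35  0.112]
(array([ 374,  210,  215,  170, 1014, 5043, 1013,  302,  342,  869,  123,
         75,  260,   92,    0,    0]), array([0.03, 0.04, 0.05, 0.06, 0.07, 0.08, 0.09, 0.1 , 0.11, 0.12, 0.13,
       0.14, 0.15, 0.16, 0.17, 0.18, 0.19]))
```

View pics/crop1.png

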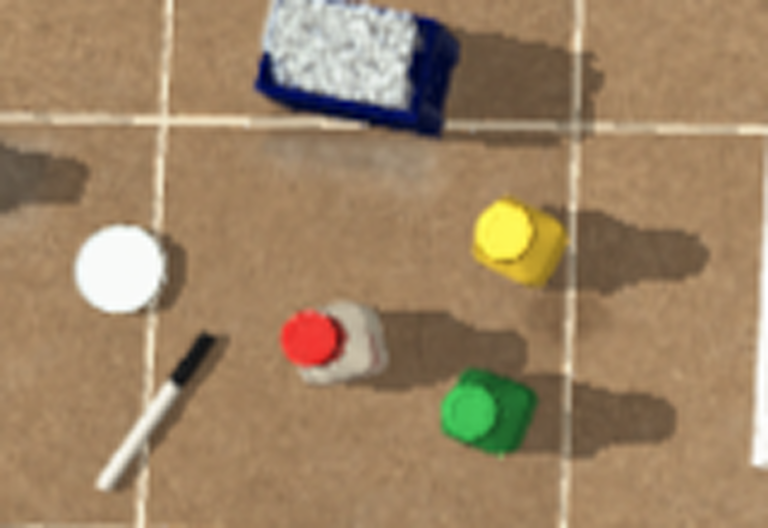

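View pics/shk.png

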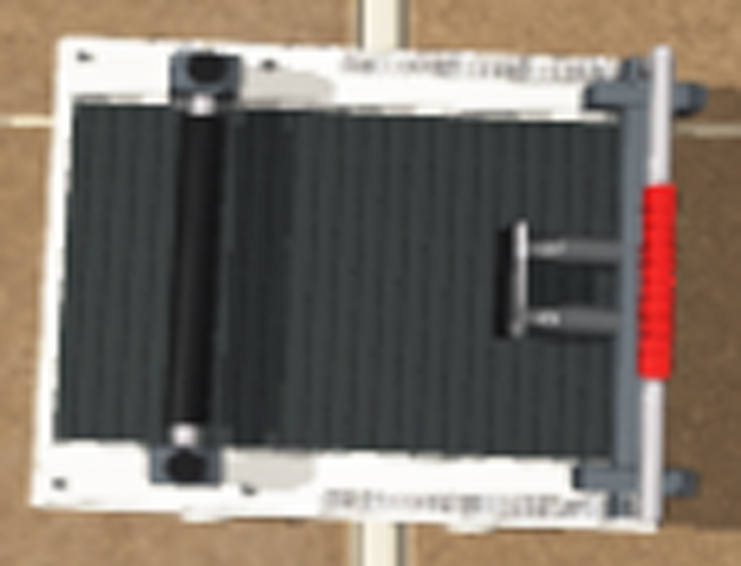

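```bash
python3 - <<'E'
from h import *
T=np.load("/tmp/top.npz");S=np.load("/tmp/scene.npz")
for n,z in(("top",T),("scene",S)):
    p,P=z["p"],z["P"];hsv=cv2.cvtColor(p,cv2.COLOR_RGB2HSV)
    X=P.reshape(-1,3);H=hsv.reshape(-1,3).astype(int)
    red=((H[:,0]<8)|(H[:,0]>172))&(H[:,1]>150)
    near=np.hypot(X[:,0]-.445,X[:,1]-.295)<.055
    c=X[near&red&(X[:,2]>.104)];print(n,"cap",len(c),c.mean(0).round(4),c.min(0).round(3),c.max(0).round(3))
    b=X[near&(X[:,2]>.012)&(X[:,2]<.074)]
    print(" body",cv2.minAreaRect(b[:,:2].astype(np.float32)*1000),len(b))
    a=X[near&(X[:,2]>.03)&(X[:,2]<.118)]; print(" z hist",np.histogram(a[:,2],bins=np.arange(.03,.12,.01))[0])
    g=X[red&(X[:,2]>.152)&(X[:,2]<.172)&(abs(X[:,1]+.29)<.03)&(abs(X[:,0]-.5)<.1)]
    u,s,v=np.linalg.svd(g-g.mean(0),full_matrices=False)
    print(" grip",g.mean(0).round(4),v[0].round(3),cv2.minAreaRect(g[:,:2].astype(np.float32)*1000))
    m=(X[:,0]>.3)&(X[:,0]<.7)&(X[:,1]>-.4)&(X[:,1]<.1)
    pl=X[m&(X[:,2]>.06)&(X[:,2]<.102)]; print(" plat",cv2.minAreaRect(pl[:,:2].astype(np.float32)*1000))
    j=X[m&(X[:,1]>-.12)&(abs(X[:,0]-.49)<.085)&(X[:,2]>.108)&(X[:,2]<.122)]
    if len(j): print(" jaw",j.mean(0).round(4),np.polyfit(j[:,0],j[:,1],1).round(4),cv2.minAreaRect(j[:,:2].astype(np.float32)*1000),len(j))
    q=X[m&(X[:,1]<-.19)&(X[:,1]>-.26)&(X[:,2]>.115)&(X[:,2]<.14)&(abs(X[:,0]-.49)<.06)]
    print(" pad",cv2.minAreaRect(q[:,:2].astype(np.float32)*1000),q.min(0).round(3),q.max(0).round(3))
E
```

```text
top cap 95 [0.4477 0.2971 0.1076] [0.432 0.279 0.104] [0.464 0.314 0.112]
 body ((446.2679748535156, 295.63525390625), (50.48936080932617, 51.85512161254883), 15.07917308807373) 153
 z hist [ 11  19  46  48  17  10   5 103]
 grip [ 0.497  -0.2903  0.1598] [-1.     0.022  0.002] ((497.21044921875, -290.0805358886719), (15.186890602111816, 104.67115783691406), 89.79753875732422)
 plat ((501.3634033203125, -159.20738220214844), (317.9459533691406, 280.1335754394531), 88.05369567871094)
 jaw [ 0.4869 -0.0733  0.1187] [-0.0244 -0.0614] ((490.2636413574219, -73.45265197753906), (22.159719467163086, 168.905029296875), 88.2079849243164) 163
 pad ((498.6192932128906, -240.0695343017578), (63.05565643310547, 36.193870544433594), 0.43120643496513367) [ 0.467 -0.258  0.115] [ 0.53  -0.222  0.137]
scene cap 61 [0.4422 0.2961 0.1098] [0.426 0.279 0.104] [0.462 0.32  0.114]
 body ((435.0884094238281, 285.24066162109375), (39.905059814453125, 60.566375732421875), 52.72018814086914) 280
 z hist [44 45 54 62 44 24 27 50]
 grip [ 0.4949 -0.2913  0.1614] [-0.999  0.036 -0.004] ((497.18438720703125, -289.7615966796875), (15.611730575561523, 109.23001098632812), 88.53656005859375)
 plat ((499.07086181640625, -156.8186492919922), (320.3722839355469, 282.89703369140625), 88.27991485595703)
 jaw [ 0.49   -0.0799  0.1174] [-0.0337 -0.0634] ((496.1058654785156, -74.321044921875), (22.28731346130371, 157.5262908935547), 86.13154602050781) 95
 pad ((496.6521301269531, -239.68231201171875), (38.64326095581055, 63.467620849609375), 89.52910614013672) [ 0.465 -0.259  0.115] [ 0.528 -0.22   0.135]
```

```bash
python3 - <<'E'
from h import *
from scipy.optimize import least_squares
for n in("top","scene"):
    z=np.load(f"/tmp/{n}.npz");X=z["P"].reshape(-1,3)
    near=np.hypot(X[:,0]-.445,X[:,1]-.295)<.045
    b=X[near&(X[:,2]>.008)&(X[:,2]<.062)][:,:2]
    def r(t):
        c,s=np.cos(t[2]),np.sin(t[2]);q=(b-t[:2])@np.array([[c,-s],[s,c]])
        # superellipse-like rounded square signed distance, half 25, corner r 6mm
        d=np.abs(q)-.019;return np.linalg.norm(np.maximum(d,0),axis=1)+np.minimum(d.max(1),0)-.006
    for a in np.radians([-30,-15,0,15,30]):
        o=least_squares(r,[.446,.296,a],loss="soft_l1",f_scale=.002);print(n,len(b),o.x[:2].round(4),np.degrees(o.x[2]).round(1),o.cost*1e6)
p=np.load("/tmp/scene.npz")["p"];save("crop2.png",cv2.resize(p[180:240,160:240],None,fx=9,fy=9,interpolation=cv2.INTER_CUBIC),1)
E
```

```text
top 106 [0.4471 0.2978] -74.0 163.3481837448809
top 106 [0.4471 0.2978] 16.0 163.34818372951167
top 106 [0.4471 0.2978] 16.0 163.34818373200193
top 106 [0.4471 0.2978] 16.0 163.3481837115776
top 106 [0.4471 0.2978] 16.0 163.34818374532276
scene 224 [0.4472 0.3002] 13.3 565.4139420559964
scene 224 [0.4472 0.3002] 13.3 565.4139420210267
scene 224 [0.4472 0.3002] 13.3 565.4139420175566
scene 224 [0.4472 0.3002] 13.3 565.4139420133091
scene 224 [0.4472 0.3002] 13.3 565.413942062736
```

View pics/crop2.png

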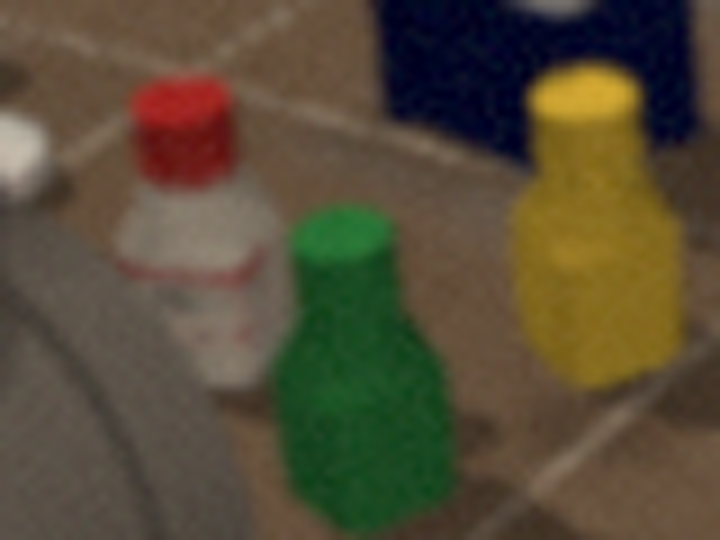

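The loose bottle is the red-capped white one at top-image px (176,231), with its cap at (175,230). The green one (208,245) and yellow one (215,209) are the wrong colour, and the red-capped twins (59,190) and (76,191) are at the far left. The scene crop shows it standing alone with a white body. It is at (0.447, 0.297), yaw 15°.

```bash
cat > go.py <<'E'
import sys,numpy as np
from station import bot
from scipy.spatial.transform import Rotation as R
o=bot.get_obs();w,x,y,z=o["tool_rot"];M=R.from_quat([x,y,z,w])
t=np.array([float(a) for a in sys.argv[1:4]])
ang=np.radians(float(sys.argv[4]));Y=M.as_matrix()[:,1]
d=(ang-np.arctan2(Y[1],Y[0])+np.pi/2)%np.pi-np.pi/2
print("shift cm",(M.inv().apply(t-o["eef_pos"])*100).round(2),"spin",round(-d,3),"pos",np.round(o["eef_pos"],4),"q7",round(o["q"][6],2),"F",np.round(o["contact_force"],1))
E
python3 go.py 0.447 0.2972 0.15 105
```

```text
shift cm [-34.26 -26.11   8.09] spin -0.554 pos [0.194  0.646  0.2304] q7 -0.08 F [-0.5  0.2  0. ]
```

```bash
python3 -m jog '[[-3,-2.3,0,-0.1],[-6,-4.6,0,-0.2],[-9,-6.9,0,-0.3],[-12,-9.2,0,-0.4],[-15,-11.5,0,-0.5],[-18,-13.8,0,-0.554],[-21,-16.1,0,-0.554],[-24,-18.4,1,-0.554],[-27,-20.7,2,-0.554],[-30,-23,4,-0.554],[-32.5,-24.8,6,-0.554],[-34.26,-26.11,8.1,-0.554],[-34.26,-26.11,8.1,-0.554],[-34.26,-26.11,8.1,-0.554],[-34.26,-26.11,8.1,-0.554],[-34.26,-26.11,8.1,-0.554]]' -1; python3 go.py 0.447 0.2972 0.077 105
```

```text
t: 1.43
eef_pos: [0.4468, 0.2997, 0.1511]
tool_rot: [0.0, -0.132, 0.991, 0.001]
contact_force: [0.7, 0.5, -0.8]
gripper_width: 1.003
grasp_force: 0.0
shift cm [ 0.05 -0.26  7.41] spin 0.003 pos [0.4468 0.2997 0.1511] q7 1.15 F [ 0.7  0.5 -0.8]
```

```bash
python3 -m jog '[[0,-0.2,2.5,0],[0,-0.26,5,0],[0,-0.26,7.5,0],[0,-0.26,7.5,0],[0,-0.26,7.5,0]]' -1; python3 -m jog '[[0,0,0,0],[0,0,0,0],[0,0,0,0],[0,0,0,0],[0,0,0,0],[0,0,0,0],[0,0,0,0],[0,0,0,0]]' 1 30; python3 -m jog '[[0,0,-1,0],[0,0,-3,0],[0,0,-6,0],[0,0,-9,0],[0,0,-12,0],[0,0,-14.5,0],[0,0,-14.5,0]]'
python3 go.py 0.50 -0.118 0.22 88.2
python3 - <<'E'
from h import *
p,P,d=cam("top");np.savez("/tmp/top2",p=p,P=P,d=d)
X=P.reshape(-1,3);o=bot.get_obs()
s,Q,d=cam("scene");save("held.png",np.hstack([s[130:290,100:300],p[150:310,80:280]]),2)
for A in(X,Q.reshape(-1,3)):
    m=(np.hypot(*(A[:,:2]-o["eef_pos"][:2]).T)<.05)&(A[:,2]<o["eef_pos"][2]+.0)&(A[:,2]>.08)
    print(m.sum(),A[m].min(0).round(3) if m.any() else 0,cv2.minAreaRect(A[m][:,:2].astype(np.float32)*1000))
E
```

```text
t: 1.85
eef_pos: [0.4469, 0.2962, 0.0753]
tool_rot: [-0.001, -0.132, 0.991, -0.0]
contact_force: [-0.3, 0.5, 0.8]
gripper_width: 1.0
grasp_force: 0.0
t: 2.52
eef_pos: [0.4487, 0.2961, 0.0766]
tool_rot: [0.001, -0.131, 0.991, 0.001]
contact_force: [-0.0, -0.1, 7.1]
gripper_width: 0.412
grasp_force: 29.9
t: 3.1
eef_pos: [0.4501, 0.2969, 0.2261]
tool_rot: [0.004, -0.131, 0.991, 0.002]
contact_force: [-0.1, 1.9, -1.8]
gripper_width: 0.41
grasp_force: 31.0
shift cm [  5.92 -41.37   0.4 ] spin 0.293 pos [0.4501 0.2969 0.2261] q7 1.15 F [-0.1  1.9 -1.8]
131 [0.421 0.268 0.155] ((443.18072509765625, 286.4369812011719), (39.581634521484375, 60.9844970703125), 66.43187713623047)
405 [0.415 0.268 0.149] ((437.354736328125, 288.68597412109375), (42.36699295043945, 61.85402297973633), 49.794246673583984)
```

View pics/held.png

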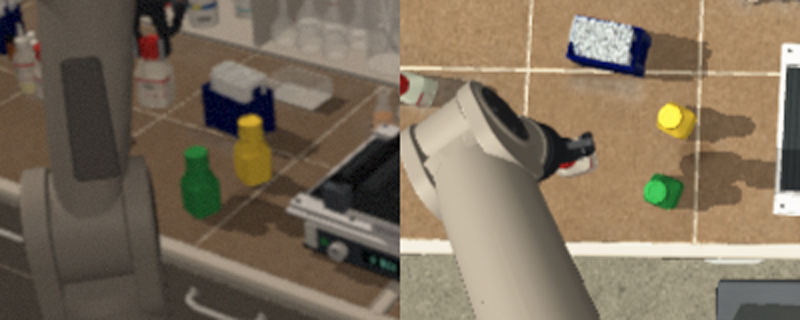

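The bottle is held by its cap, hanging upright with the gripper opening at 35 mm. I'm carrying it over the jaw next.

```bash
python3 -m jog '[[0,-1,-1.5,0],[0.2,-3,-3,0],[0.6,-6,-3.6,0.05],[1,-9,-3.6,0.1],[1.5,-12,-3.6,0.15],[2,-15,-3.6,0.2],[2.5,-18,-3.6,0.25],[3,-21,-3.6,0.293],[3.5,-24,-3.6,0.293],[4,-27,-3.6,0.293],[4.4,-30,-3.6,0.293],[4.8,-33,-3.6,0.293],[5.2,-36,-3.6,0.293],[5.6,-38.5,-3.6,0.293],[5.8,-40.3,-3.6,0.293],[5.9,-41.2,-3.6,0.293],[5.9,-41.4,-3.6,0.293],[5.9,-41.4,-3.6,0.293],[5.9,-41.4,-3.6,0.293],[5.9,-41.4,-3.6,0.293]]'
python3 go.py 0.501 -0.118 0.162 88.2
python3 - <<'E'
from h import *
o=bot.get_obs()
p,P,d=cam("top");s,Q,d=cam("scene");save("over.png",np.hstack([s[150:310,220:400],p[140:300,240:420]]),2.2)
for A in(P,Q):
    A=A.reshape(-1,3);m=(np.hypot(*(A[:,:2]-o["eef_pos"][:2]).T)<.045)&(A[:,2]<o["eef_pos"][2]-.015)&(A[:,2]>.155);b=A[m]
    print(m.sum(),b.min(0).round(3) if m.any() else 0,b.max(0).round(3))
E
```

```text
t: 4.87
eef_pos: [0.4981, -0.1181, 0.2559]
tool_rot: [-0.0, 0.014, 1.0, 0.0]
contact_force: [0.3, 0.4, -1.5]
gripper_width: 0.409
grasp_force: 31.0
shift cm [-0.3   0.01  9.39] spin 0.003 pos [ 0.4981 -0.1181  0.2559] q7 1.74 F [ 0.3  0.4 -1.5]Traceback (most recent call last):
  File "<stdin>", line 6, in <module>
    return umr_maximum(a, axis, None, out, keepdims, initial, where)
ValueError: zero-size array to reduction operation maximum which has no identity
```

View pics/over.png

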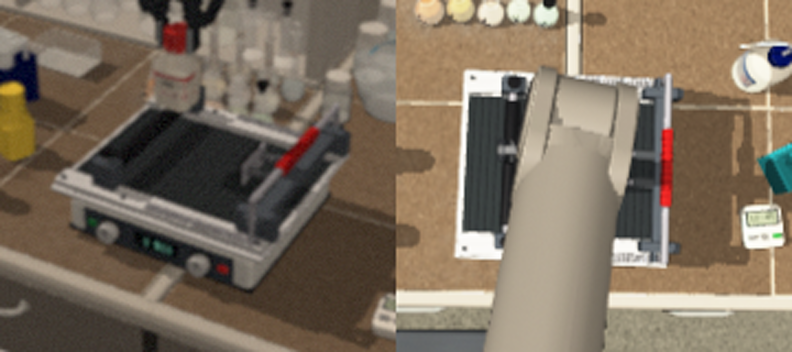

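```bash
python3 -m jog '[[-0.1,0,1.5,0],[-0.2,0,3.5,0],[-0.3,0,5.5,0],[-0.3,0,7.2,0],[-0.3,0,8.4,0],[-0.3,0,9,0],[-0.3,0,9,0],[-0.3,0,9,0]]'; python3 -m jog '[[0,0,0.15,0],[0,0,0.3,0],[0,0,0.3,0]]';  python3 -m jog '[[0,0,0.1,0],[0,0,0.2,0],[0,0,0.2,0]]'
```

```text
t: 5.63
eef_pos: [0.5014, -0.1196, 0.1666]
tool_rot: [0.0, 0.015, 1.0, 0.0]
contact_force: [-0.5, -0.4, -1.9]
gripper_width: 0.416
grasp_force: 31.0
t: 5.88
eef_pos: [0.5015, -0.1198, 0.1637]
tool_rot: [0.0, 0.015, 1.0, 0.0]
contact_force: [0.0, 0.3, -2.1]
gripper_width: 0.417
grasp_force: 31.0
t: 6.13
eef_pos: [0.5011, -0.1199, 0.1612]
tool_rot: [-0.0, 0.015, 1.0, 0.0]
contact_force: [-0.2, 0.1, -2.7]
gripper_width: 0.41
grasp_force: 31.0
```

```bash
python3 -m jog '[[0,0,0.07,0],[0,0,0.15,0],[0,0,0.15,0]]';  python3 -m jog '[[0,0,0.07,0],[0,0,0.07,0]]'
```

```text
t: 6.38
eef_pos: [0.5017, -0.1199, 0.1606]
tool_rot: [0.001, 0.015, 1.0, 0.0]
contact_force: [-1.9, 0.7, 5.7]
gripper_width: 0.413
grasp_force: 31.8
t: 6.55
eef_pos: [0.5021, -0.1199, 0.1606]
tool_rot: [0.001, 0.015, 1.0, 0.0]
contact_force: [-3.4, 1.4, 12.1]
gripper_width: 0.414
grasp_force: 32.3
```

Bottle is on the mat. Now I'll release it, rise and check.

```bash
python3 -m jog '[[0,0,-0.1,0],[0,0,-0.1,0],[0,0,-0.1,0],[0,0,-0.1,0],[0,0,-0.1,0],[0,0,-0.1,0]]' -1;  python3 -m jog '[[0,0,-2,0],[0,0,-5,0],[0,0,-8,0],[0,0,-10,0],[0,-3,-10,0],[0,-6.5,-10,0],[0,-10,-10,0],[0,-13.5,-10,0],[0,-16.6,-10,0],[0,-16.6,-10,0],[0,-16.6,-10,0]]'
python3 - <<'E'
from h import *
for n in("top","scene"):
    p,P,d=cam(n);X=P.reshape(-1,3);H=cv2.cvtColor(p,cv2.COLOR_RGB2HSV).reshape(-1,3).astype(int)
    if n=="scene": save("placed.png",p[170:300,230:410],4)
    red=((H[:,0]<8)|(H[:,0]>172))&(H[:,1]>150)
    near=np.hypot(X[:,0]-.501,X[:,1]+.12)<.055
    c=X[near&red&(X[:,2]>.18)];print(n,"cap",len(c),c.mean(0).round(4) if len(c) else 0)
    g=X[red&(X[:,2]>.152)&(X[:,2]<.172)&(abs(X[:,1]+.29)<.03)&(abs(X[:,0]-.5)<.1)]
    if len(g):print(" grip",len(g),g.mean(0).round(4),cv2.minAreaRect(g[:,:2].astype(np.float32)*1000))
    b=X[near&(X[:,2]>.12)&(X[:,2]<.147)]
    if len(b):print(" body",len(b),b.min(0).round(3),b.max(0).round(3),cv2.minAreaRect(b[:,:2].astype(np.float32)*1000))
E
python3 go.py 0.497 -0.290 0.20 88.2
```

```text
t: 7.05
eef_pos: [0.5011, -0.1199, 0.1599]
tool_rot: [-0.0, 0.015, 1.0, -0.0]
contact_force: [-0.2, 0.3, 0.8]
gripper_width: 0.999
grasp_force: 0.0
t: 7.97
eef_pos: [0.4952, -0.2879, 0.2599]
tool_rot: [-0.0, 0.018, 1.0, -0.0]
contact_force: [1.1, 1.6, 0.1]
gripper_width: 0.996
grasp_force: 0.0
top cap 110 [ 0.4999 -0.1177  0.1909]
 grip 108 [ 0.4881 -0.2898  0.1599] ((497.22735595703125, -290.8918762207031), (15.437762260437012, 104.95153045654297), 87.1462173461914)
 body 183 [ 0.465 -0.143  0.12 ] [ 0.541 -0.065  0.147] ((503.5421142578125, -104.17140197753906), (75.82136535644531, 77.51592254638672), 0.4389020800590515)
scene cap 101 [ 0.4953 -0.1205  0.1906]
 grip 133 [ 0.4939 -0.2914  0.1615] ((494.280517578125, -290.3006286621094), (15.110121726989746, 105.222412109375), 87.86487579345703)
 body 238 [ 0.467 -0.145  0.12 ] [ 0.528 -0.067  0.147] ((496.7665100097656, -105.56068420410156), (78.2466812133789, 60.22315216064453), 88.00508117675781)
shift cm [-0.1  -0.52  5.97] spin 0.001 pos [ 0.4962 -0.2849  0.2597] q7 2.11 F [ 0.8  1.1 -0.2]
```

View pics/placed.png

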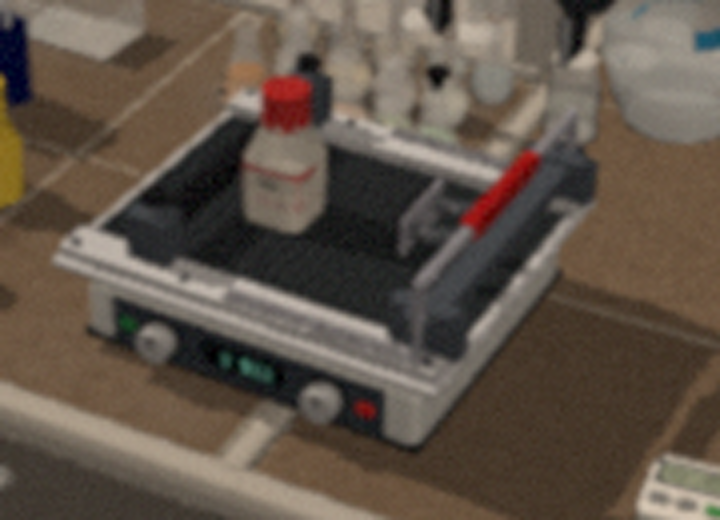

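The bottle stands upright, its cap at crop px (288,100), between the pad (420,215) and the jaw. Next, the release bar.

```bash
python3 -m jog '[[-0.1,-0.52,1.5,0],[-0.1,-0.52,3.5,0],[-0.1,-0.5,5.5,0],[-0.1,-0.5,6,0],[-0.1,-0.5,6,0],[-0.1,-0.5,6,0]]' -0.2; python3 go.py 0.497 -0.2905 0.137 88.2
```

```text
t: 8.57
eef_pos: [0.4975, -0.29, 0.2006]
tool_rot: [0.0, 0.015, 1.0, 0.0]
contact_force: [0.2, 0.6, 0.6]
gripper_width: 0.598
grasp_force: 0.0
shift cm [ 0.05 -0.05  6.36] spin 0.002 pos [ 0.4975 -0.29    0.2006] q7 2.15 F [0.2 0.6 0.6]
```

```bash
python3 -m jog '[[0,-0.05,2,0],[0,-0.05,4,0],[0,-0.05,5.5,0],[0,-0.05,6.3,0],[0,-0.05,6.3,0],[0,-0.05,6.3,0]]'; python3 -m jog '[[0,0,0,0],[0,0,0,0],[0,0,0,0],[0,0,0,0],[0,0,0,0],[0,0,0,0],[0,0,0,0]]' 1 50
```

```text
t: 9.07
eef_pos: [0.4975, -0.2915, 0.138]
tool_rot: [0.0, 0.015, 1.0, -0.0]
contact_force: [-0.4, 0.2, 0.3]
gripper_width: 0.602
grasp_force: 0.0
t: 9.65
eef_pos: [0.4974, -0.2918, 0.1381]
tool_rot: [0.001, 0.016, 1.0, -0.0]
contact_force: [-0.5, 1.0, 6.3]
gripper_width: 0.153
grasp_force: 49.3
```

```bash
python3 -m jog '[[0,0,-0.3,0],[0,0,-0.6,0],[0,0,-0.85,0],[0,0,-0.85,0],[0,0,-0.85,0]]'; python3 go.py 0.497 -0.1955 0.146 88.2
```

```text
t: 10.07
eef_pos: [0.4973, -0.2903, 0.1445]
tool_rot: [-0.0, 0.015, 1.0, 0.0]
contact_force: [5.5, -0.5, -13.0]
gripper_width: 0.147
grasp_force: 48.7
shift cm [ 0.32  9.48 -0.15] spin 0.001 pos [ 0.4973 -0.2903  0.1445] q7 2.19 F [  5.5  -0.5 -13. ]
```

```bash
python3 -m jog '[[0,0,-0.1,0],[0,0,-0.2,0],[0,0,-0.2,0],[0,0,-0.2,0]]';  python3 -m jog '[[0,0.3,0,0],[0,0.6,0,0],[0,1,0,0],[0,1,0,0]]'; python3 go.py 0.500 -0.20 0.147 88.2
```

```text
t: 10.4
eef_pos: [0.4974, -0.2902, 0.1463]
tool_rot: [-0.0, 0.015, 1.0, 0.0]
contact_force: [6.8, -1.5, -14.5]
gripper_width: 0.15
grasp_force: 48.7
t: 10.73
eef_pos: [0.4977, -0.2794, 0.1462]
tool_rot: [-0.0, 0.015, 1.0, 0.001]
contact_force: [5.5, -0.4, -14.0]
gripper_width: 0.156
grasp_force: 48.9
shift cm [ 0.    7.94 -0.07] spin 0.002 pos [ 0.4977 -0.2794  0.1462] q7 2.17 F [  5.5  -0.4 -14. ]
```

```bash
python3 -m jog '[[0,0.8,0,0],[0,1.6,0,0],[0,2.4,0,0],[0,3.2,0,0],[0,4,0,0],[0,4.8,0,0],[0,5.6,0,0],[0,6.2,0,0],[0,6.6,0,0],[0,6.6,0,0],[0,6.6,0,0]]';  python3 -m jog '[[0,0.2,0,0],[0,0.4,0,0],[0,0.4,0,0],[0,0.4,0,0]]';python3 -m jog '[[0,0.2,0,0],[0,0.4,0,0],[0,0.4,0,0],[0,0.4,0,0]]'
```

```text
t: 11.65
eef_pos: [0.4998, -0.2141, 0.1466]
tool_rot: [0.0, 0.015, 1.0, 0.0]
contact_force: [6.5, -0.0, -12.9]
gripper_width: 0.153
grasp_force: 49.1
t: 11.98
eef_pos: [0.4999, -0.211, 0.1467]
tool_rot: [0.0, 0.015, 1.0, -0.0]
contact_force: [7.2, -1.4, -14.0]
gripper_width: 0.152
grasp_force: 49.1
t: 12.32
eef_pos: [0.5001, -0.2072, 0.1467]
tool_rot: [0.0, 0.015, 1.0, -0.0]
contact_force: [6.9, -1.2, -14.3]
gripper_width: 0.154
grasp_force: 49.1
```

```bash
python3 -m jog '[[0,0.1,0,0],[0,0.2,0,0],[0,0.2,0,0],[0,0.2,0,0]]'; python3 - <<'E'
from h import *
p,P,d=cam("scene");save("press.png",p[170:300,230:410],4)
E
```

```text
t: 12.65
eef_pos: [0.5001, -0.2053, 0.1467]
tool_rot: [0.0, 0.015, 1.0, -0.0]
contact_force: [6.2, -3.1, -13.9]
gripper_width: 0.154
grasp_force: 49.1
```

View pics/press.png

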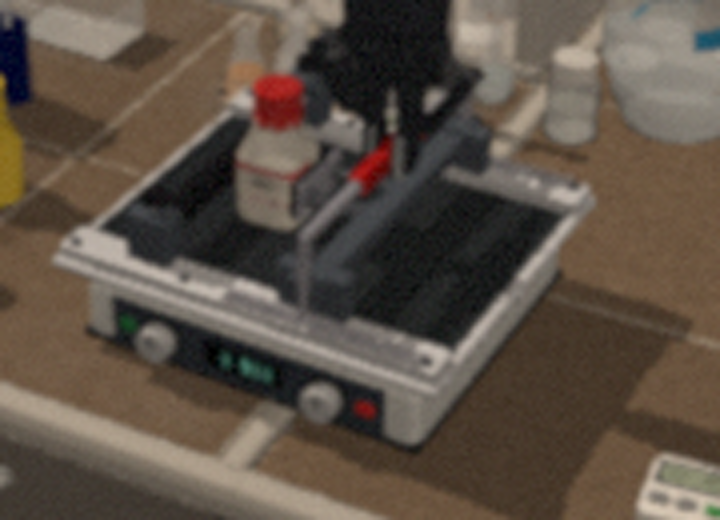

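The bottle is upright, now against the pad at px (315,185) and close to the jaw. I'll keep pressing in small steps and watch the y force.

```bash
python3 -m jog '[[0,0.1,0,0],[0,0.2,0,0],[0,0.2,0,0],[0,0.2,0,0]]'; python3 -m jog '[[0,0.1,0,0],[0,0.2,0,0],[0,0.2,0,0],[0,0.2,0,0]]'
```

```text
t: 13.03
eef_pos: [0.5002, -0.2033, 0.1468]
tool_rot: [0.0, 0.015, 1.0, -0.0]
contact_force: [7.1, -2.2, -14.1]
gripper_width: 0.15
grasp_force: 49.1
t: 13.37
eef_pos: [0.5002, -0.2015, 0.1468]
tool_rot: [0.0, 0.015, 1.0, -0.001]
contact_force: [6.9, -1.7, -14.1]
gripper_width: 0.152
grasp_force: 49.1
```

```bash
python3 -m jog '[[0,0.1,0,0],[0,0.2,0,0],[0,0.2,0,0],[0,0.2,0,0]]'; python3 -m jog '[[0,0.1,0,0],[0,0.2,0,0],[0,0.2,0,0],[0,0.2,0,0]]'
```

```text
t: 13.7
eef_pos: [0.5003, -0.2002, 0.1469]
tool_rot: [0.001, 0.016, 1.0, -0.001]
contact_force: [6.3, -3.0, -13.8]
gripper_width: 0.153
grasp_force: 49.1
t: 14.03
eef_pos: [0.5003, -0.1989, 0.147]
tool_rot: [0.001, 0.016, 1.0, -0.001]
contact_force: [6.1, -6.2, -13.2]
gripper_width: 0.153
grasp_force: 49.1
```

```bash
python3 -m jog '[[0,0.1,0,0],[0,0.2,0,0],[0,0.2,0,0],[0,0.2,0,0]]'; python3 -m jog '[[0,0.1,0,0],[0,0.2,0,0],[0,0.2,0,0],[0,0.2,0,0]]'; python3 - <<'E'
from h import *
for n in("top","scene"):
    p,P,d=cam(n);X=P.reshape(-1,3);H=cv2.cvtColor(p,cv2.COLOR_RGB2HSV).reshape(-1,3).astype(int)
    red=((H[:,0]<8)|(H[:,0]>172))&(H[:,1]>150)
    c=X[red&(X[:,2]>.18)&(np.hypot(X[:,0]-.501,X[:,1]+.11)<.055)];print(n,len(c),c.mean(0).round(4) if len(c) else 0)
E
```

```text
t: 14.37
eef_pos: [0.5004, -0.1977, 0.1471]
tool_rot: [0.001, 0.016, 1.0, -0.002]
contact_force: [6.6, -7.0, -13.7]
gripper_width: 0.153
grasp_force: 49.2
t: 14.7
eef_pos: [0.5004, -0.1964, 0.1472]
tool_rot: [0.001, 0.016, 1.0, -0.002]
contact_force: [5.8, -9.0, -14.3]
gripper_width: 0.154
grasp_force: 49.2
top 111 [ 0.4994 -0.1077  0.191 ]
scene 101 [ 0.4939 -0.1112  0.1907]
```

```bash
python3 -m jog '[[0,0.1,0,0],[0,0.2,0,0],[0,0.2,0,0],[0,0.2,0,0]]'; python3 -m jog '[[0,0,0.3,0],[0,0,0.6,0],[0,0,0.9,0],[0,0,1.05,0],[0,0,1.05,0],[0,0,1.05,0]]'
```

```text
t: 15.13
eef_pos: [0.5005, -0.1951, 0.1473]
tool_rot: [0.001, 0.016, 1.0, -0.003]
contact_force: [5.8, -11.5, -14.1]
gripper_width: 0.153
grasp_force: 49.2
t: 15.63
eef_pos: [0.5005, -0.1958, 0.1382]
tool_rot: [0.002, 0.017, 1.0, -0.003]
contact_force: [1.9, -10.0, -2.0]
gripper_width: 0.154
grasp_force: 51.1
```

```bash
python3 -m jog '[[0,0,0.05,0],[0,0,0.1,0],[0,0,0.1,0]]'; python3 -m jog '[[0,-0.1,0,0],[0,-0.25,0,0],[0,-0.25,0,0],[0,-0.25,0,0]]'
```

```text
t: 15.88
eef_pos: [0.5006, -0.1961, 0.1381]
tool_rot: [0.002, 0.017, 1.0, -0.003]
contact_force: [-2.2, -8.9, 7.9]
gripper_width: 0.154
grasp_force: 52.4
t: 16.22
eef_pos: [0.5006, -0.1966, 0.1381]
tool_rot: [0.001, 0.016, 1.0, -0.001]
contact_force: [-1.4, -5.6, 11.2]
gripper_width: 0.153
grasp_force: 52.8
```

```bash
python3 -m jog '[[0,-0.2,-0.1,0],[0,-0.3,-0.15,0],[0,-0.3,-0.15,0]]'; python3 -m jog '[[0,0,0,0],[0,0,0,0],[0,0,0,0],[0,0,0,0],[0,0,0,0]]' -0.2 20;  python3 -m jog '[[0,0,-1.5,0],[0,0,-4,0],[0,0,-7,0],[0,0,-10,0],[0,-3,-12,0],[0,-6,-12,0],[0,-9,-12,0],[0,-12,-12,0],[0,-14,-12,0],[0,-14,-12,0]]'
python3 - <<'E'
from h import *
for n in("top","scene"):
    p,P,d=cam(n);X=P.reshape(-1,3);H=cv2.cvtColor(p,cv2.COLOR_RGB2HSV).reshape(-1,3).astype(int)
    if n=="scene": save("end.png",p[170:300,230:410],4)
    red=((H[:,0]<8)|(H[:,0]>172))&(H[:,1]>150)&(abs(X[:,0]-.5)<.08)
    c=X[red&(X[:,2]>.18)&(abs(X[:,1]+.11)<.03)];print(n,"cap",len(c),c.mean(0).round(4) if len(c) else 0)
    g=X[red&(X[:,2]>.145)&(X[:,2]<.185)&(abs(X[:,1]+.196)<.03)]
    if len(g):print(" grip",len(g),np.median(g,0).round(4),np.percentile(g[:,2],[50,80,95]).round(4))
E
```

```text
t: 16.47
eef_pos: [0.5005, -0.1968, 0.1381]
tool_rot: [0.001, 0.015, 1.0, 0.0]
contact_force: [0.8, 0.5, 4.0]
gripper_width: 0.153
grasp_force: 51.9
t: 16.88
eef_pos: [0.4995, -0.1968, 0.1374]
tool_rot: [-0.0, 0.015, 1.0, 0.0]
contact_force: [-0.3, 0.9, 0.0]
gripper_width: 0.6
grasp_force: 0.0
t: 17.72
eef_pos: [0.4936, -0.342, 0.2578]
tool_rot: [-0.0, 0.019, 1.0, -0.002]
contact_force: [-0.7, 0.5, 0.5]
gripper_width: 0.605
grasp_force: 0.0
top cap 111 [ 0.4996 -0.1078  0.1913]
 grip 170 [ 0.5017 -0.1956  0.1597] [0.1597 0.1618 0.1641]
scene cap 100 [ 0.4938 -0.1111  0.1907]
 grip 131 [ 0.4943 -0.1985  0.1618] [0.1618 0.1638 0.1655]
```

View pics/end.png

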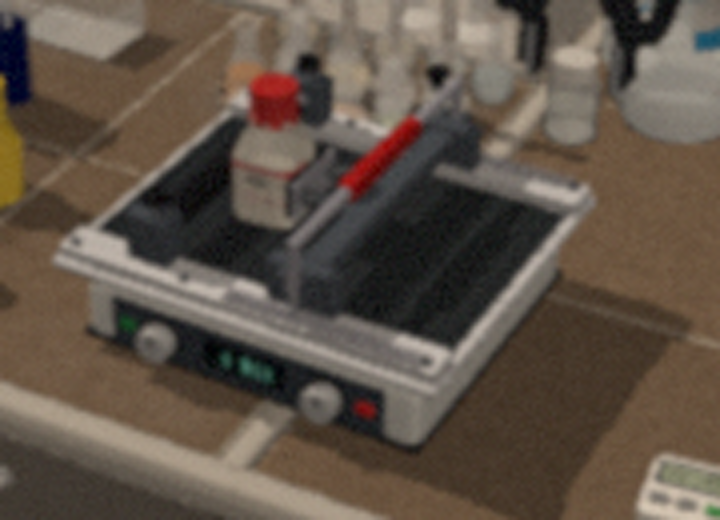

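The picture shows the bottle upright against the jaw (px 275,170) with the pad on it. The red bar (385,155) is back at its starting height, so it is fully down, and the pad force should be about 7 N.

```bash
python3 -m jog '[[0,0,0,0],[0,0,0,0],[0,0,0,0]]'; python3 -c "
from station import bot
print(bot.hand_in())"
```

```text
t: 18.07
eef_pos: [0.496, -0.3354, 0.2575]
tool_rot: [0.0, 0.014, 1.0, 0.0]
contact_force: [-0.1, -0.4, -0.7]
gripper_width: 0.6
grasp_force: 0.0
the job is handed in; nothing more can be done
None
```

I handed the job in at about 18 s: the bottle stands upright on the mat, gripped between pad and far jaw at an estimated 7 N with the release bar fully down in a notch; hand-in returned no verdict.

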